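Let a jacked tube down into its vee blocks

ROBOT

A 7-joint arm with a two-finger parallel gripper is mounted at the origin on the work surface. World frame = base frame: x ahead of the robot, y to its left, z up, the work surface at z = 0. Lengths are in m, angles in rad, forces in N, time in s.
With the tool pointing down it reaches from about 0.425 to 0.925 m from the base axis. Payload 6.8 kg.
Tool frame: the origin (TCP) lies on the front face of the gripper's body, between the roots of the fingers; the fingertips stand 73 mm ahead of it and the grasp point (between the pads) lies 54 mm ahead of it; z points along the fingers, x is the direction in which the jaws open and shut, and the axes are right-handed (so a half turn about z gives the same grasp; the last joint's range is limited). The gripper opens to 85 mm and grips with 20 to 120 N. Pads are 22 mm wide; open, the fingers measure 114 mm over their backs; the gripper's body (76 mm by 85 mm) begins 54 mm behind the grasp point. The pads swing forward as they close: fully open they stand 13 mm farther back than shut.
Start: joints at [-1.295, 0.477, 0.022, 1.555, -0.011, 1.109, -0.083], TCP at [0.253, 0.626, 0.304] pointing down, gripper open.
Joint ranges: [-2.96, 2.96], [-0.34, 2.1], [-1.41, 1.46], [0.24, 2.44], [-1.37, 4.51], [0.17, 1.92], [-2.96, 2.96]. Speed limits (rad/s): [2.39, 2.39, 3.14, 3.14, 3.14, 3.14, 3.14].

INTERFACE

Orientations are given as a unit quaternion [w, x, y, z].
In Python, from station import get_obs, read_camera, hand_in gives the robot as it stands. The module is installed in compiled form; this text tells all that it offers.
- The arm moves only by the shell command python3 -m creep 'ROWS' [FORCE]. ROWS is JSON, a list that holds one entry, the list of rows, each a list of 7 numbers: the turn, a rotation vector about the tool's x, y, z in rad, then the shift along the tool's x, y, z in m, then the finger opening in m, from 0 to 0.0854. A call has 1 to 20 rows; each row shifts and turns the pose as measured when the row begins, along the tool's axes as they then stand; what a row does not reach is not made up. A row lasts 1/12 s, in which the tool goes at most 41.7 mm and 7.16 degrees, less where a joint would pass 70% of its speed; a pose out of reach is approached as far as the arm can. A call is refused whole if a number of a shift passes 0.0417 or a number of a turn 0.125, either way. A call with a gripper value outside its range is refused whole. The fingers move at their own pace and stop on an object; FORCE is the grip in N (left out, the last holds). Time passes only in rows, so rows that do not move let the fingers close. It gives the time, the measured TCP pose, the force and the opening at its end, in the units of the state.
- get_obs(): the state, without advancing time (a new reading comes with each control period).
- read_camera(name): name is "scene" or "top" or "wrist"; returns a dict with "color" (420x560x3 uint8, red, green, blue), "range_z" (420x560 float32, m along the optical axis (not along the pixel's ray), 0 where there is no reading), "fovy" (degrees; the focal length in pixels is half the picture's height over the tangent of half this angle, whatever the lens; pixels are square), "cx", "cy" (the principal point, pixels), "D" ([k1, k2, p1, p2, k3] as OpenCV has them; the pictures are not rectified), "rvec" (rotation vector, rad) and "tvec" (3), from world to camera coordinates, as OpenCV has them. Camera axes: x right, y down, z forward; pixel columns grow to the right and rows downward; lengths in m; the calibration is good to about 2 mm. A picture is of the moment at which its call begins.
- hand_in(): hands the job in, once; it reports no verdict.
The state is a dict: "t": time; "q": joint angles; "joint_vel": joint speeds; "joint_torque": joint torques, N m; "eef_pos": TCP position; "tool_rot": TCP orientation; "contact_force": force on the tool from outside, world axes, zero at the start; "torque": the same for the moment, N m; "gripper_width": opening from 0.0 (shut) to 1.0 (fully open).
Only numpy, scipy, OpenCV 4.12 (cv2) and the standard library are available. Lean on these libraries where they do the work, as an engineer would, in place of code of your own. Each camera call takes 0.05 s, during which the arm holds its last target.

TASK

The hydraulic ram is holding a welded steel tube up above two vee blocks. Crack the release valve on the pump open a fraction of a turn (anticlockwise) so that the ram sinks slowly, never faster than 3 cm a second, first until the tube lies in both vee blocks and then, with a little more opening, until the empty ram is all the way down. Then close the valve, nip it up snugly with about 0.8 N m (never above 1.2 N m) and let go; never force its stem sideways, and leave the tube and the other things alone.

Things in the scene. Friction and masses are not known exactly. Their poses are not given: they have to be found in the camera images.
- rig: Steel base plate 250 x 100 mm fixed to the bench, origin at its centre on the bench, z up. Two vee blocks at x = -85 and +85 mm along its x axis, a grey ram cylinder (64 mm wide, top 88 mm up) between them, and a grey pump block 85 x 75 mm, top 74 mm up, centred at x = -20, y = -165 mm, with the valve on top. The tube reaches to y = -30 mm.
- ram (a joint): Sinking of the ram in m: 0 fully up (start), 0.050 tube lands in the vee blocks, 0.065 all the way down. Loaded, it sinks at a steady speed that rises about 3 mm/s for each 0.01 rad that the valve is opened beyond its cracking point. Opened too far it drops far too fast.
- valve (a joint): Angle of the valve screw in rad: 0 on its seat (hard stop), grows anticlockwise seen from above, 1.3 at most. Below 0.1 it holds any load. Cracking point unknown, 0.15 to 0.75 with the tube (a heavier tube: earlier), 0.65 to 0.9 for the empty ram, which therefore stops when the tube lands. Turns with 0.25 N m of friction and stays where it is left.
- twist (a joint): Spring wind-up of the tee bar against the valve screw in rad, 4 N m per rad: the torque on the valve. 0 when free, about +0.06 while opening and -0.06 while closing; on the seat it grows more negative: -0.10 is 0.4 N m, -0.20 is 0.8 N m, -0.30 is 1.2 N m. Bar angle = valve + twist.
- valve_grip (a point): Centre of the valve's plain steel tee bar, on the stem's axis, 118 mm above the bench. The bar is 76 mm long (the point's x axis), 12 mm thick (its y axis), 16 mm high; free space of 28 mm under it down to the brass gland (26 mm wide), 36 mm to the pump block.
- valve_axis (a point): Where the centre of the tee bar stands when nothing pushes it sideways. The stem gives 1 mm per 5 N of side force; more than 4 mm (20 N) bends it.
- saddle (a point): Bottom of the small vee saddle on top of the ram, under the middle of the tube; moves down with the ram from 163 mm to 98 mm above the bench.
- tube: Centre of the welded steel tube, 60 mm across, 240 mm long, lying along its x axis, loose in the ram's saddle. Axis 205 mm above the bench at the start, 155 mm when it lies in both vee blocks. 0.7 to 2.2 kg. Not to be touched.
- hammer: Bystander: a hammer with a wooden handle lying on the bench to the left, origin on the bench under its middle.
- stubs: Bystander: two short steel tubes welded side by side, 107 x 53 mm, 85 mm high, standing on the bench to the right, origin under the middle.
- angle: Bystander: a piece of steel angle, 100 x 50 x 56 mm, lying on the bench to the right, origin under its middle.

How it is judged:
On the way, in this order (a step that is already met when the one before it is completed fails the run):
1. the tube has come down into both vee blocks (z of tube in the frame of rig below 0.159 m and angle between tube's own x axis and vertical above 1.53 rad), for 0.1 s.
2. the empty ram is all the way down (value of joint ram above 0.061 m), for 0.1 s.
3. the valve is on its seat and nipped up with at least 0.4 N m (value of joint valve below 0.04 rad and value of joint twist below -0.1 rad), for 0.1 s.
At the end, for the whole second after the job is handed in: The tube lies level in both vee blocks (axis under 159 mm, its middle within 30 mm of the saddle), the ram is at least 61 mm down, the valve is shut (under 0.05 rad), its bar is released (wind-up within 0.05 rad) and the robot touches nothing (all of step 1 and horizontal distance between tube and saddle below 0.03 m and value of joint ram above 0.061 m and value of joint each of valve, twist below 0.05 rad and value of joint twist above -0.05 rad).
It fails at once if the ram sinks faster than 30 mm/s (velocity of joint ram above 0.03 m/s).
It fails at once if the valve is overtightened, with more than 1.2 N m (value of joint twist below -0.3 rad).
It fails at once if the valve stem is forced more than 4 mm (20 N) sideways (horizontal distance between valve_grip and valve_axis above 0.004 m).
It fails at once if the robot touches the tube (contact force between any of the fingers, the arm and tube above 1 N).
It fails at once if a bystander is moved more than 15 mm (distance of any of hammer, stubs, angle from where it was at the start of the episode above 0.015 m).
It also fails if it takes over 67 s, if anything falls off the work surface, if the arm or the gripper's body presses on something with over 40 N, if the wrist force passes 120 N, or if a joint passes its speed limit or range.

## Working session

There is one attempt and no reset: what is moved stays moved. The work goes in short steps, Python scripts to look and compute and a shell command to move; the robot and the scene stay as the last step left them, time stands still between calls to the robot, and variables do not carry over. Pictures are saved under pics/ and viewed, and the job is handed in when it is done.

```bash
mkdir -p pics; ls; cat > h.py <<'E'
import numpy as np,cv2
from station import get_obs,read_camera
def K(c):
    f=c["color"].shape[0]/2/np.tan(np.radians(c["fovy"])/2)
    return np.array([[f,0,c["cx"]],[0,f,c["cy"]],[0,0,1]])
def world(c,u,v,z=None,rng=None):
    # pixel -> world, either with plane height z or range
    p=cv2.undistortPoints(np.array([[[u,v]]],float),K(c),np.array(c["D"],float))[0,0]
    R=cv2.Rodrigues(np.array(c["rvec"],float))[0];t=np.array(c["tvec"],float).ravel()
    d=R.T@np.array([p[0],p[1],1]);o=-R.T@t
    if z is not None: s=(z-o[2])/d[2]
    else: s=c["range_z"][int(round(v)),int(round(u))] if rng is None else rng
    return o+s*d
def cloud(c):
    h,w=c["range_z"].shape
    uu,vv=np.meshgrid(np.arange(w),np.arange(h))
    p=cv2.undistortPoints(np.stack([uu,vv],-1).reshape(-1,1,2).astype(float),K(c),np.array(c["D"],float))[:,0]
    R=cv2.Rodrigues(np.array(c["rvec"],float))[0];t=np.array(c["tvec"],float).ravel()
    r=c["range_z"].reshape(-1,1)
    P=np.hstack([p,np.ones((len(p),1))])*r
    W=(P-t)@R
    W[r[:,0]==0]=np.nan
    return W.reshape(h,w,3)
def save(c,n): cv2.imwrite("pics/"+n,c["color"][...,::-1])
E
python3 - <<'E'
from h import *
import pickle
for n in ["scene","top","wrist"]:
    c=read_camera(n); save(c,n+"0.png"); pickle.dump(c,open(n+"0.pkl","wb"))
o=get_obs()
for k in o: print(k,o[k])
E
```

```text
pics
t 0.15
q [-1.29512244  0.47762898  0.02236389  1.5561885  -0.0115016   1.10928328
 -0.08309146]
joint_vel [ 0.00051373 -0.0024747  -0.00192173 -0.00278088  0.00054666  0.00018063
  0.00124626]
joint_torque [ 2.49212469e-03 -5.96925652e+01  1.61002435e+00 -2.81491792e+01
  1.26229340e-02  6.58619480e-03 -2.05377654e-05]
eef_pos [0.2526157  0.62558469 0.30315187]
tool_rot [ 4.27359932e-04  8.28978872e-01  5.59279495e-01 -5.41532871e-04]
contact_force [0.24413079 0.18310342 0.47510602]
torque [-0.02429224 -0.04327929 -0.01225493]
gripper_width 0.9989347944969134
```

View pics/scene0.png

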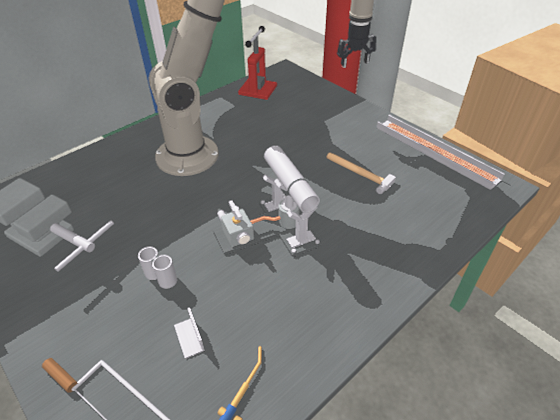

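View pics/top0.png

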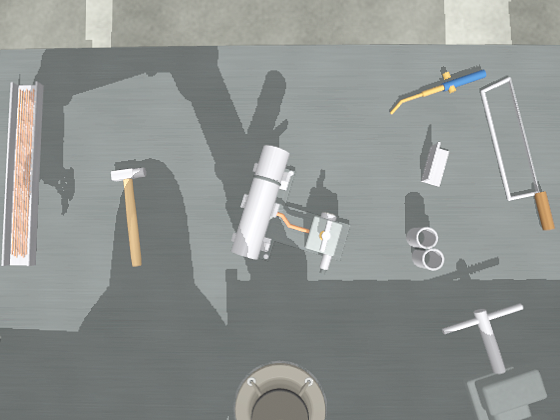

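View pics/wrist0.png

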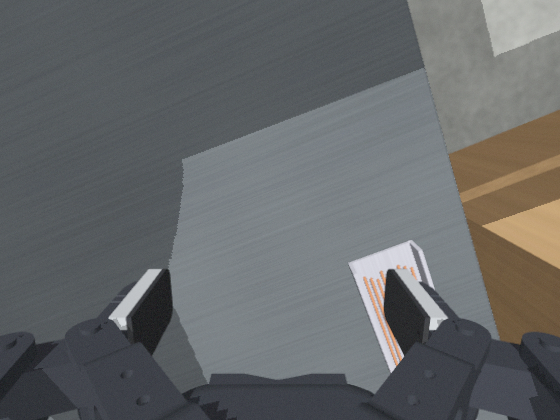

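The top view shows the tube at about (262,203), the pump with its valve at about (327,235), the hammer on the left, and the stubs and angle on the right. I'll enlarge the pump area.

```bash
python3 - <<'E'
from h import *
import pickle
c=pickle.load(open("top0.pkl","rb"));W=cloud(c)
im=c["color"][130:290,220:370]; cv2.imwrite("pics/topz.png",cv2.resize(im,None,fx=5,fy=3.75*0+3.7,interpolation=cv2.INTER_CUBIC)[...,::-1])
s=pickle.load(open("scene0.pkl","rb"))
im=s["color"][190:260,200:300]; cv2.imwrite("pics/scz.png",cv2.resize(im,None,fx=8,fy=8,interpolation=cv2.INTER_CUBIC)[...,::-1])
# height map
reg=W[130:290,220:370]
Z=np.clip(reg[...,2]/0.25,0,1)*255
cv2.imwrite("pics/topzh.png",cv2.resize(cv2.applyColorMap(Z.astype(np.uint8),cv2.COLORMAP_JET),None,fx=5,fy=3.7,interpolation=cv2.INTER_NEAREST))
np.set_printoptions(precision=4,suppress=True)
for cc,n in ((c,'top'),(s,'scene')):
    w=cloud(cc).reshape(-1,3)
    x=(w[:,0]>.3)&(w[:,0]<.7)&(w[:,1]>-.3)&(w[:,1]<.0)
    m=x&(w[:,2]>.108)&(w[:,2]<.132); p=w[m]; print(n,len(p),p.min(0),p.max(0)); print(p[:40])
    m=(w[:,2]>.225)&(w[:,2]<.245)&(w[:,0]>.3)&(w[:,0]<.8)&(abs(w[:,1])<.2);p=w[m];print('tube',len(p),p.mean(0));u,sv,vt=np.linalg.svd(p-p.mean(0),full_matrices=False);print(vt[0]);t=(p-p.mean(0))@vt[0];print(t.min(),t.max())
E
```

```text
top 192 [ 0.4145 -0.1232  0.1105] [ 0.4875 -0.0954  0.1307]
[[ 0.4875 -0.1142  0.1199]
 [ 0.4873 -0.1158  0.1271]
 [ 0.4875 -0.1188  0.1209]
 [ 0.485  -0.1135  0.1258]
 [ 0.4851 -0.1162  0.123 ]
 [ 0.485  -0.1182  0.1262]
 [ 0.4851 -0.1209  0.1232]
 [ 0.485  -0.1232  0.1239]
 [ 0.4829 -0.1121  0.1164]
 [ 0.4827 -0.1138  0.1232]
 [ 0.4827 -0.1163  0.1218]
 [ 0.4826 -0.1182  0.1257]
 [ 0.4827 -0.1208  0.1235]
 [ 0.4827 -0.1232  0.1237]
 [ 0.4803 -0.1112  0.1256]
 [ 0.4803 -0.1137  0.1236]
 [ 0.4802 -0.1157  0.127 ]
 [ 0.4803 -0.1184  0.1245]
 [ 0.4803 -0.1206  0.1256]
 [ 0.4803 -0.1231  0.1246]
 [ 0.478  -0.1115  0.1218]
 [ 0.4778 -0.1131  0.1298]
 [ 0.4779 -0.1157  0.1274]
 [ 0.4779 -0.1181  0.1268]
 [ 0.4779 -0.1207  0.1248]
 [ 0.4756 -0.1112  0.1253]
 [ 0.4755 -0.1132  0.1287]
 [ 0.4756 -0.1157  0.1266]
 [ 0.4756 -0.1182  0.1255]
 [ 0.4757 -0.1211  0.1211]
 [ 0.4733 -0.1094  0.1189]
 [ 0.4733 -0.1113  0.1237]
 [ 0.4732 -0.1135  0.1257]
 [ 0.4732 -0.1159  0.1252]
 [ 0.4732 -0.1182  0.1252]
 [ 0.4732 -0.1207  0.1238]
 [ 0.4709 -0.109   0.1226]
 [ 0.4709 -0.1111  0.1256]
 [ 0.4709 -0.1
[... 743 characters left out ...]
 [ 0.4348 -0.1113  0.1268]
 [ 0.4371 -0.1094  0.1272]
 [ 0.4375 -0.1061  0.1253]
 [ 0.437  -0.1023  0.1224]
 [ 0.4316 -0.1131  0.1216]
 [ 0.4359 -0.1124  0.1243]
 [ 0.4406 -0.112   0.1274]
 [ 0.4417 -0.1093  0.1264]
 [ 0.443  -0.1067  0.1255]
 [ 0.4433 -0.1034  0.1235]
 [ 0.4292 -0.112   0.1148]
 [ 0.4393 -0.1151  0.1244]
 [ 0.4411 -0.1128  0.1241]
 [ 0.4458 -0.1124  0.1274]
 [ 0.4442 -0.1079  0.1231]
 [ 0.4497 -0.108   0.1273]
 [ 0.4528 -0.1067  0.1286]
 [ 0.4504 -0.1016  0.1234]
 [ 0.4443 -0.1187  0.1264]
 [ 0.4456 -0.1161  0.1256]]
tube 843 [0.5312 0.0326 0.2313]
[ 0.958  -0.2866 -0.0036]
-0.12859890284617115 0.11426048770632272<stdin>:10: RuntimeWarning: invalid value encountered in cast
```

View pics/topz.png

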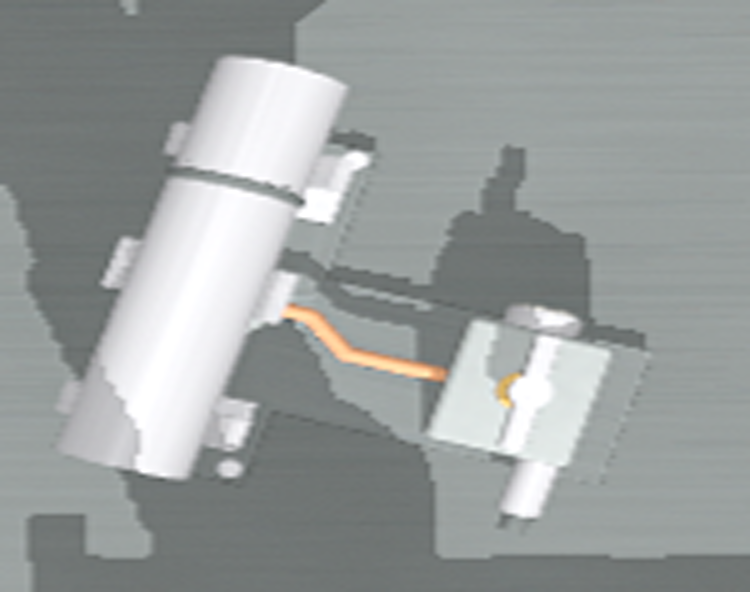

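View pics/scz.png

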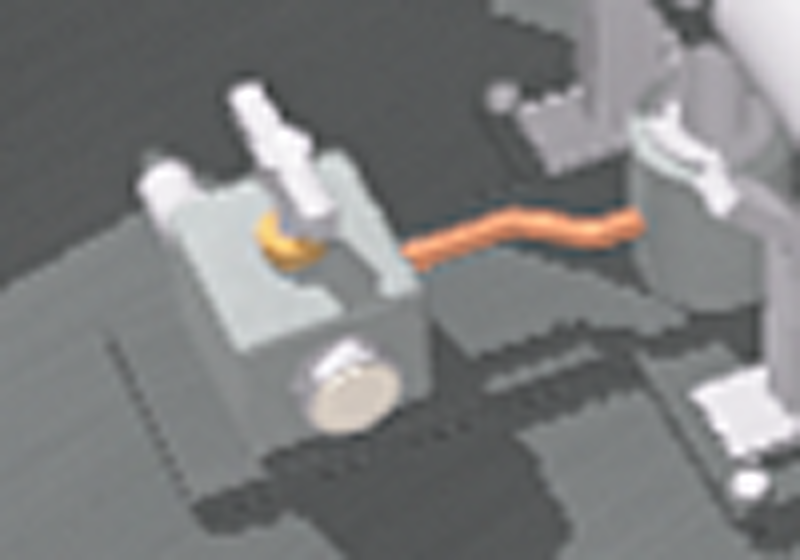

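View pics/topzh.png

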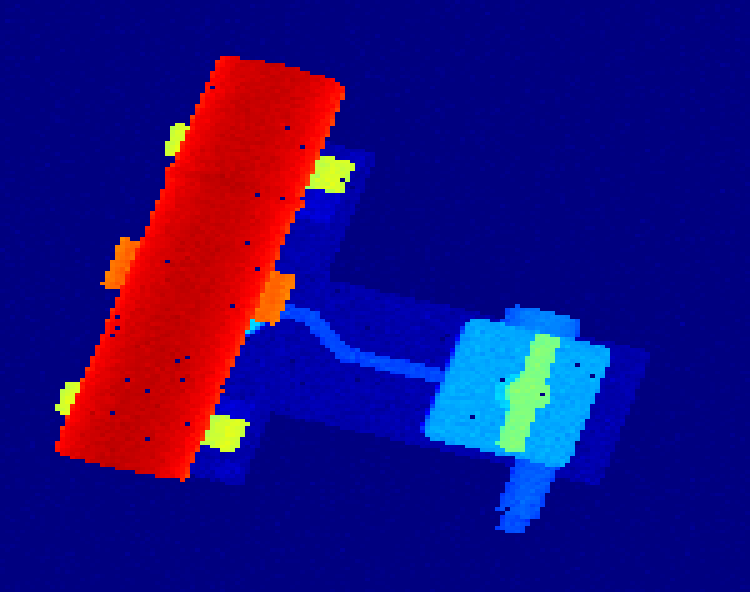

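```bash
python3 - <<'E'
from h import *
import pickle
np.set_printoptions(precision=4,suppress=True)
c=pickle.load(open("top0.pkl","rb"))
w=cloud(c)
m=((w[...,2]>.105)&(w[...,2]<.135)&(w[...,0]>.38)&(w[...,0]<.52)&(w[...,1]>-.16)&(w[...,1]<-.07)).astype(np.uint8)
n,l,st,ce=cv2.connectedComponentsWithStats(m)
print(st)
i=1+np.argmax(st[1:,4]); p=w[l==i]; print(np.median(p[:,2]))
r=cv2.minAreaRect(p[:,:2].astype(np.float32)*1000); print(r); print(p.mean(0))
u,s,vt=np.linalg.svd(p[:,:2]-p[:,:2].mean(0),full_matrices=False); print(vt[0],np.degrees(np.arctan2(vt[0,1],vt[0,0])))
# pump block top
m=(w[...,2]>.066)&(w[...,2]<.082)&(w[...,0]>.38)&(w[...,0]<.52)&(w[...,1]>-.18)&(w[...,1]<-.05);p=w[m];print(cv2.minAreaRect(p[:,:2].astype(np.float32)*1000))
o=get_obs();q=np.array(o["tool_rot"]);
from scipy.spatial.transform import Rotation as Ro
print(Ro.from_quat(q[[1,2,3,0]]).as_matrix())
E
```

```text
[[     0      0    560    420 235007]
 [   319    220     13     32    193]]
0.12515832644472621
((450.9754638671875, -109.3631820678711), (19.02470588684082, 74.94422149658203), 82.07295227050781)
[ 0.4506 -0.109   0.1244]
[-0.9677  0.252 ] 165.40433761433974
((456.2255554199219, -111.42693328857422), (75.11062622070312, 96.46958923339844), 73.30379486083984)
[[ 0.3744  0.9273 -0.0004]
 [ 0.9273 -0.3744 -0.0013]
 [-0.0014  0.0001 -1.    ]]
```

```bash
python3 -m creep '[[[0,0,0,0,0,-0.04,0.04],[0,0,0,0,0,-0.04,0.04],[0,0,0,0,0,-0.03,0.04],[0,0,0,-0.0304,0.023,0,0.04],[0,0,0,-0.0304,0.023,0,0.04],[0,0,0,-0.0304,0.023,0,0.04],[0,0,0,-0.0304,0.023,0,0.04],[0,0,0,-0.0304,0.023,0,0.04],[0,0,0,-0.0304,0.023,0,0.04],[0,0,0,-0.0304,0.023,0,0.04],[0,0,0,-0.0304,0.023,0,0.04],[0,0,0,-0.0304,0.023,0,0.04],[0,0,0,-0.0304,0.023,0,0.04],[0,0,0,-0.0304,0.023,0,0.04],[0,0,0,-0.0304,0.023,0,0.04],[0,0,0,-0.0304,0.023,0,0.04],[0,0,0,-0.0304,0.023,0,0.04]]]' 60; python3 -c "
from station import get_obs;o=get_obs();print(o)"
```

```text
t: 1.57
eef_pos: [0.3928, 0.0938, 0.4139]
tool_rot: [-0.0, 0.825, 0.566, -0.004]
contact_force: [0.5, 0.6, 0.3]
gripper_width: 0.47
{'t': 1.5667, 'q': array([-0.81404298, -0.11900731,  0.38919284,  2.01633064,  0.04851227,
        1.24296815,  0.75915423]), 'joint_vel': array([ 0.46069017, -0.09720445,  0.64892163,  0.03906784,  0.11569006,
        0.01245243,  1.05684948]), 'joint_torque': array([ -2.95871593, -19.19034541,  -3.53022002, -28.71166706,
        -0.19438959,   0.28457916,  -1.47458162]), 'eef_pos': array([0.39278359, 0.0937844 , 0.41386945]), 'tool_rot': array([-1.94215041e-04,  8.24638747e-01,  5.65648251e-01, -3.59938326e-03]), 'contact_force': array([0.49147975, 0.64765483, 0.32105347]), 'torque': array([-0.01806475, -0.06050251, -0.02713384]), 'gripper_width': 0.46965762168574926}
```

```bash
python3 -m creep '[[[0,0,0,-0.028,0.0212,0,0.04],[0,0,0,-0.028,0.0212,0,0.04],[0,0,0,-0.028,0.0212,0,0.04],[0,0,0,-0.028,0.0212,0,0.04],[0,0,0,-0.028,0.0212,0,0.04],[0,0,0,-0.028,0.0212,0,0.04],[0,0,0.12,0,0,0,0.04],[0,0,0.12,0,0,0,0.04],[0,0,0.12,0,0,0,0.04],[0,0,0.12,0,0,0,0.04],[0,0,0.12,0,0,0,0.04],[0,0,0.12,0,0,0,0.04],[0,0,0.12,0,0,0,0.04],[0,0,0.12,0,0,0,0.04],[0,0,0.12,0,0,0,0.04],[0,0,0.12,0,0,0,0.04],[0,0,0.12,0,0,0,0.04],[0,0,0.12,0,0,0,0.04],[0,0,0.12,0,0,0,0.04],[0,0,0.12,0,0,0,0.04]]]' 60
python3 -m creep '[[[0,0,0.12,0,0,0,0.04],[0,0,0.12,0,0,0,0.04],[0,0,0.12,0,0,0,0.04],[0,0,0.12,0,0,0,0.04],[0,0,0.12,0,0,0,0.04],[0,0,0.12,0,0,0,0.04],[0,0,0.12,0,0,0,0.04],[0,0,0.12,0,0,0,0.04],[0,0,0.12,0,0,0,0.04],[0,0,0.12,0,0,0,0.04],[0,0,0.12,0,0,0,0.04]]]' 60
cat >> h.py <<'E'
from scipy.spatial.transform import Rotation as Ro
def go(tgt,yaw):
    """offset to a target TCP pos, tool down with tool x at yaw (deg): in tool axes"""
    o=get_obs();q=np.array(o["tool_rot"]);R=Ro.from_quat(q[[1,2,3,0]]).as_matrix()
    a=np.radians(yaw);x=np.array([np.cos(a),np.sin(a),0]);z=np.array([0,0,-1.]);D=np.c_[x,np.cross(z,x),z]
    print("t",o["t"],"pos",np.round(o["eef_pos"],4),"yaw",np.round(np.degrees(np.arctan2(R[1,0],R[0,0])),2),"grip",round(o["gripper_width"]*.0854,4))
    print("q",np.round(o["q"],3))
    print("turn",np.round(Ro.from_matrix(R.T@D).as_rotvec(),4),"shift",np.round(R.T@(np.array(tgt)-o["eef_pos"]),4))
    print("F world",np.round(o["contact_force"],2),"F tool",np.round(R.T@o["contact_force"],2),"M tool",np.round(R.T@o["torque"],3))
E
python3 - <<'E'
from h import *
import pickle
go([.4507,-.109,.172],-104.6)
c=read_camera("wrist");save(c,"w1.png");pickle.dump(c,open("w1.pkl","wb"))
E
```

```text
t: 3.23
eef_pos: [0.4462, -0.1331, 0.4125]
tool_rot: [0.002, 0.963, -0.27, -0.003]
contact_force: [0.6, 0.5, 0.2]
gripper_width: 0.47
t: 4.15
eef_pos: [0.4435, -0.1329, 0.4105]
tool_rot: [-0.004, -0.573, 0.82, 0.003]
contact_force: [-0.1, -0.2, 0.2]
gripper_width: 0.467
t 4.15 pos [ 0.4435 -0.1329  0.4105] yaw -110.08 grip 0.0399
q [-0.576 -0.004  0.747  1.928  0.004  1.228 -1.752]
turn [ 0.0108 -0.0028 -0.0957] shift [-0.0258 -0.0011  0.2384]
F world [-0.1  -0.16  0.18] F tool [ 0.19  0.04 -0.18] M tool [ 0.026 -0.021  0.033]
```

View pics/w1.png

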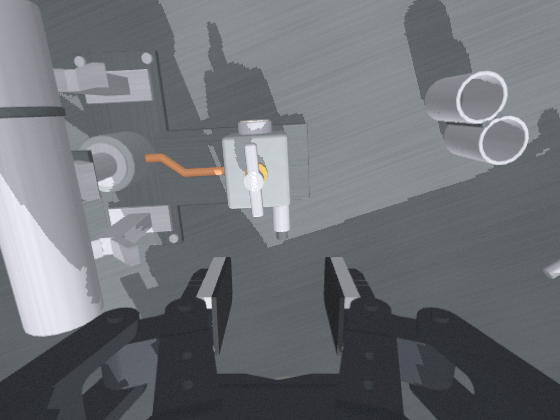

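The wrist view shows the tee bar from (251,146) to (257,216) with its boss at (253,181). Its range can be used directly.

```bash
python3 -m creep '[[[0.005,-0.001,-0.048,-0.009,0,0.035,0.04],[0.005,-0.001,-0.048,-0.009,0,0.035,0.04],[0,0,0,-0.008,0,0.035,0.04],[0,0,0,0,-0.001,0.035,0.04],[0,0,0,0,0,0,0.04]]]' 60
python3 - <<'E'
from h import *
import pickle
c=read_camera("wrist");save(c,"w2.png");pickle.dump(c,open("w2.pkl","wb"))
go([.4507,-.109,.172],-104.6)
np.set_printoptions(precision=4,suppress=True)
for n in ("w1","w2"):
    c=pickle.load(open(n+".pkl","rb"));w=cloud(c)
    m=((w[...,2]>.105)&(w[...,2]<.135)&(w[...,0]>.38)&(w[...,0]<.52)&(w[...,1]>-.16)&(w[...,1]<-.07)).astype(np.uint8)
    k,l,st,ce=cv2.connectedComponentsWithStats(m); i=1+np.argmax(st[1:,4]); p=w[l==i]
    print(st[i],np.median(p[:,2]),cv2.minAreaRect(p[:,:2].astype(np.float32)*1000),p.mean(0))
    u,s,vt=np.linalg.svd(p[:,:2]-p[:,:2].mean(0),full_matrices=False); print(np.degrees(np.arctan2(vt[0,1],vt[0,0])))
E
```

```text
t: 4.62
eef_pos: [0.4542, -0.108, 0.2684]
tool_rot: [0.004, -0.616, 0.788, -0.002]
contact_force: [-1.3, 1.0, 0.1]
gripper_width: 0.465
t 4.6667 pos [ 0.4554 -0.1085  0.2711] yaw -104.1 grip 0.0396
q [-0.534  0.196  0.729  2.111 -0.173  0.88  -1.523]
turn [-0.011   0.0039  0.0087] shift [0.002  0.0055 0.0991]
F world [0.16 0.65 0.89] F tool [-0.67 -0.01 -0.88] M tool [-0.048  0.038 -0.007]
[ 244  142   20   75 1003] 0.1259414086194496 ((450.22412109375, -111.45497131347656), (19.24357795715332, 75.20391082763672), 68.97657012939453) [ 0.4515 -0.1121  0.1254]
165.17440336285964
[ 268  170   32  116 2433] 0.12596292135664489 ((450.41497802734375, -111.39494323730469), (19.59777069091797, 75.17138671875), 76.50588989257812) [ 0.4527 -0.1119  0.1256]
165.2565951069253
```

View pics/w2.png

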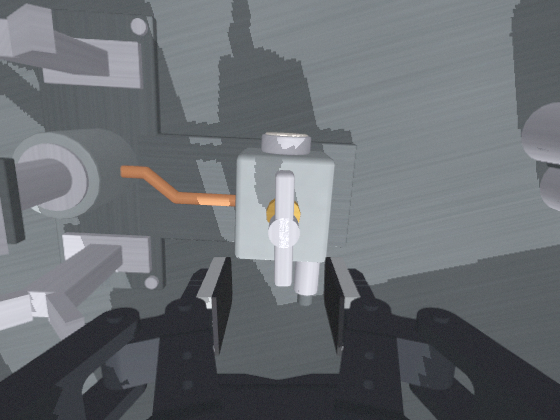

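```bash
python3 - <<'E'
from h import *
go([.4512,-.1108,.222],-104.75)
import pickle
c=pickle.load(open("w2.pkl","rb"));print(c["cx"],c["cy"],K(c)[0,0],c["D"])
E
```

```text
t 4.6667 pos [ 0.4554 -0.1085  0.2711] yaw -104.1 grip 0.0396
q [-0.534  0.196  0.729  2.111 -0.173  0.88  -1.523]
turn [-0.011   0.0039  0.0113] shift [0.0034 0.004  0.0491]
F world [0.16 0.65 0.89] F tool [-0.67 -0.01 -0.88] M tool [-0.048  0.038 -0.007]
277.6190823085675 212.50345811393726 355.9549042939234 [0.02144347 0.         0.         0.         0.        ]
```

```bash
python3 -m creep '[[[-0.005,0.002,0.006,0.0017,0.002,0.025,0.04],[-0.005,0.002,0.005,0.0017,0.002,0.024,0.04],[0,0,0,0,0,0,0.04],[0,0,0,0,0,0,0.04]]]' 60
python3 - <<'E'
from h import *
import pickle
c=read_camera("wrist");save(c,"w3.png");pickle.dump(c,open("w3.pkl","wb"))
go([.4512,-.1108,.172],-104.75)
np.set_printoptions(precision=4,suppress=True)
w=cloud(c)
m=((w[...,2]>.115)&(w[...,2]<.132)&(w[...,0]>.40)&(w[...,0]<.50)&(w[...,1]>-.14)&(w[...,1]<-.08)).astype(np.uint8)
k,l,st,ce=cv2.connectedComponentsWithStats(m); i=1+np.argmax(st[1:,4]); p=w[l==i]
print(st[i],np.median(p[:,2]),cv2.minAreaRect(p[:,:2].astype(np.float32)*1000),p.mean(0))
u,s,vt=np.linalg.svd(p[:,:2]-p[:,:2].mean(0),full_matrices=False); print(np.degrees(np.arctan2(vt[0,1],vt[0,0])))
E
```

```text
t: 5.0
eef_pos: [0.4556, -0.1122, 0.2285]
tool_rot: [0.004, -0.612, 0.791, -0.003]
contact_force: [-0.2, 0.5, -0.1]
gripper_width: 0.469
t 5.05 pos [ 0.4558 -0.1122  0.2287] yaw -104.47 grip 0.0398
q [-0.483  0.276  0.7    2.148 -0.255  0.786 -1.445]
turn [-0.0103  0.0029  0.0048] shift [-0.      0.0054  0.0567]
F world [-0.61  0.01  0.04] F tool [ 0.14  0.6  -0.05] M tool [ 0.01  -0.031 -0.029]
[ 259  186   38  138 3462] 0.12594996160129301 ((450.46783447265625, -111.53660583496094), (19.49307632446289, 75.38184356689453), 77.69683074951172) [ 0.4533 -0.1123  0.1256]
165.4040633077002
```

View pics/w3.png

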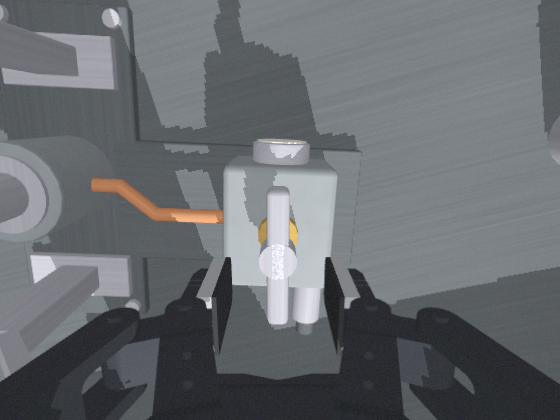

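The bar at u=278 is midway between the pads (232 and 326), so the jaw axis is centred. I'll check the along-bar centre from the boss and the bar ends.

```bash
python3 - <<'E'
from h import *
import pickle
c=pickle.load(open("w3.pkl","rb"))
for uv in ((278,187),(278,323),(278,261)): print(uv,world(c,*uv,z=.126))
cv2.imwrite("pics/w3z.png",cv2.resize(c["color"][170:340,200:360],None,fx=4,fy=3.5,interpolation=cv2.INTER_CUBIC)[...,::-1])
E
```

```text
(278, 187) [ 0.48816836 -0.12153827  0.126     ]
(278, 323) [ 0.41458901 -0.10265354  0.126     ]
(278, 261) [ 0.45002897 -0.11174965  0.126     ]
```

View pics/w3z.png

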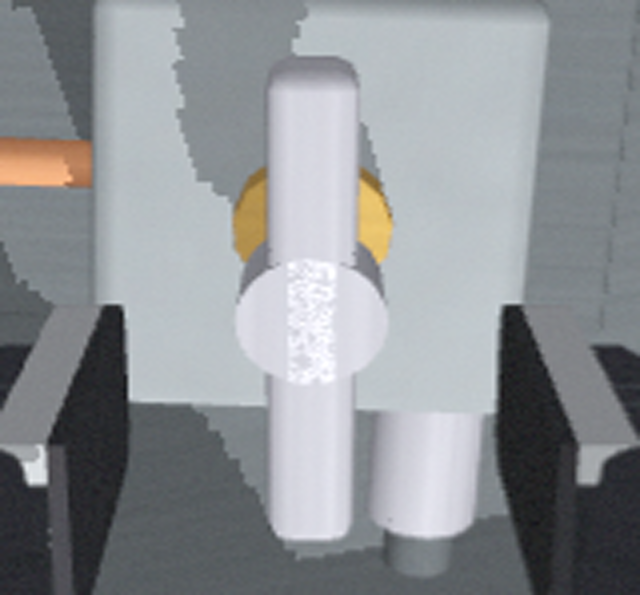

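```bash
python3 - <<'E'
from h import *
go([.4508,-.1117,.172],-104.7)
E
python3 -m creep '[[[-0.005,0.001,0.002,0.0006,0.003,0.03,0.04],[-0.005,0.002,0.002,0.0003,0.002,0.025,0.04],[0,0,0,0,0,0,0.04]]]' 60
python3 - <<'E'
from h import *
go([.4508,-.1117,.172],-104.7)
E
```

```text
t 5.05 pos [ 0.4558 -0.1122  0.2287] yaw -104.47 grip 0.0398
q [-0.483  0.276  0.7    2.148 -0.255  0.786 -1.445]
turn [-0.0103  0.0029  0.004 ] shift [0.001  0.0055 0.0567]
F world [-0.61  0.01  0.04] F tool [ 0.14  0.6  -0.05] M tool [ 0.01  -0.031 -0.029]
t: 5.3
eef_pos: [0.4573, -0.1119, 0.1802]
tool_rot: [0.007, -0.612, 0.791, -0.004]
contact_force: [-0.9, -0.2, -0.1]
gripper_width: 0.469
t 5.3 pos [ 0.4573 -0.1119  0.1802] yaw -104.52 grip 0.04
q [-0.417  0.367  0.638  2.183 -0.357  0.675 -1.355]
turn [-0.0145  0.0061  0.0031] shift [0.0015 0.0065 0.0081]
F world [-0.91 -0.23 -0.05] F tool [0.45 0.82 0.04] M tool [-0.07   0.016 -0.002]
```

```bash
python3 -m creep '[[[-0.015,0.006,0.003,0.0015,0.0065,0,0.04],[0,0,0,0,0,0,0.04],[0,0,0,0,0,0,0.04]]]' 60
python3 - <<'E'
from h import *
go([.4508,-.1117,.172],-104.7)
E
```

```text
t: 5.55
eef_pos: [0.4529, -0.1123, 0.1853]
tool_rot: [0.002, -0.611, 0.792, -0.001]
contact_force: [0.1, -0.3, -0.1]
gripper_width: 0.472
t 5.55 pos [ 0.4529 -0.1123  0.1853] yaw -104.69 grip 0.0403
q [-0.43   0.356  0.653  2.184 -0.339  0.695 -1.371]
turn [-0.0041  0.0017  0.0002] shift [-0.      0.0022  0.0133]
F world [ 0.11 -0.27 -0.06] F tool [ 0.24 -0.18  0.06] M tool [-0.011 -0.015  0.009]
```

```bash
python3 -m creep '[[[-0.006,0.003,0,0.0005,0.004,0.013,0.04],[0,0,0,0,0,0,0.04],[-0.006,0.002,0,0.0003,0.003,0.003,0.04],[0,0,0,0,0,0,0.04]]]' 60
python3 - <<'E'
from h import *
go([.4508,-.1117,.172],-104.7)
E
```

```text
t: 5.88
eef_pos: [0.4475, -0.1111, 0.1716]
tool_rot: [-0.001, -0.611, 0.791, 0.001]
contact_force: [-0.0, -0.0, 0.6]
gripper_width: 0.47
t 5.8833 pos [ 0.4475 -0.1111  0.1716] yaw -104.63 grip 0.0401
q [-0.416  0.376  0.636  2.2   -0.359  0.668 -1.354]
turn [ 0.0027 -0.001   0.0012] shift [-0.0003 -0.0034 -0.0004]
F world [-0.02 -0.03  0.58] F tool [ 0.03  0.01 -0.58] M tool [ 0.011  0.036 -0.015]
```

```bash
python3 -m creep '[[[0.002,-0.001,0.001,0,-0.0034,0,0.04],[0,0,0,0,0,0,0.03],[0,0,0,0,0,0,0.03]]]' 30
python3 - <<'E'
from h import *
import pickle
c=read_camera("wrist");save(c,"w4.png");pickle.dump(c,open("w4.pkl","wb"))
go([.4508,-.1117,.172],-104.7)
E
```

```text
t: 6.13
eef_pos: [0.4511, -0.1121, 0.1717]
tool_rot: [-0.0, -0.611, 0.792, 0.0]
contact_force: [0.1, -0.8, -0.5]
gripper_width: 0.35
t 6.1833 pos [ 0.4512 -0.1121  0.1718] yaw -104.69 grip 0.0303
q [-0.412  0.381  0.634  2.193 -0.363  0.669 -1.351]
turn [ 0.0004 -0.      0.0001] shift [-0.0003  0.0005 -0.0002]
F world [0.92 0.46 0.27] F tool [-0.68 -0.78 -0.27] M tool [ 0.032 -0.008  0.012]
```

View pics/w4.png

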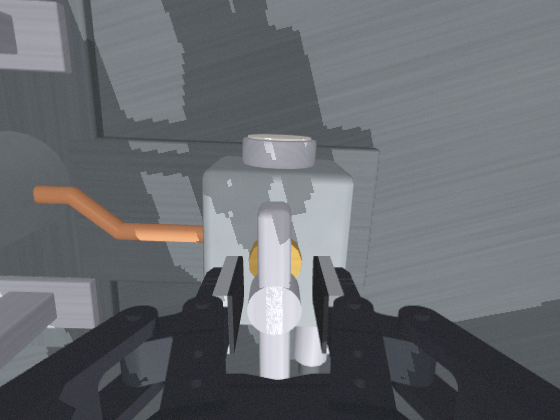

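The bar lies about 3–4 px left of the pads' midline (274.5 against 278), so I'll shift −1 mm in tool x and then close gently.

```bash
python3 -m creep '[[[0,0,0,-0.0011,0.0003,0,0.03],[0,0,0,0,0,0,0.02],[0,0,0,0,0,0,0.014],[0,0,0,0,0,0,0.008],[0,0,0,0,0,0,0.004],[0,0,0,0,0,0,0.0]]]' 30
python3 - <<'E'
from h import *
go([.4508,-.1117,.172],-104.7)
E
```

```text
t: 6.68
eef_pos: [0.4514, -0.1108, 0.172]
tool_rot: [-0.0, -0.611, 0.792, 0.0]
contact_force: [0.5, -0.2, -0.8]
gripper_width: 0.132
t 6.6833 pos [ 0.4514 -0.1108  0.172 ] yaw -104.7 grip 0.0113
q [-0.415  0.38   0.634  2.193 -0.363  0.669 -1.354]
turn [0.0003 0.0001 0.0001] shift [ 0.001   0.0003 -0.    ]
F world [ 0.53 -0.2  -0.81] F tool [ 0.06 -0.56  0.81] M tool [ 0.065 -0.016  0.033]
```

Gripped at 11.3 mm with almost no side force, so the bar itself is held. I'll firm up the grip and start turning.

```bash
cat >> h.py <<'E'
def ram(tag=None):
    import pickle,os
    c=read_camera("top");w=cloud(c).reshape(-1,3)
    d=np.array([.9573,-.2892]);n=np.array([.2892,.9573]);q=w[:,:2]-np.array([.5245,.0394])
    s=q@d;e=q@n
    m=(abs(s)<.1)&(abs(e)<.022)&(w[:,2]>.15)
    p=w[m];z=np.mean(p[:,2]-(np.sqrt(.03**2-e[m]**2)))
    sl=np.polyfit(s[m],p[:,2],1)[0]
    o=get_obs();t=o["t"]
    if os.path.exists("ram.pkl"): z0,t1,z1=pickle.load(open("ram.pkl","rb"))
    else: z0,t1,z1=z,t-1,z
    pickle.dump((z0,t,z),open("ram.pkl","wb"))
    print("RAM axis z %.4f sunk %.4f speed mm/s %.1f slope %.4f n %d"%(z,z0-z,(z1-z)/(t-t1)*1000,sl,m.sum()))
    q=np.array(o["tool_rot"]);R=Ro.from_quat(q[[1,2,3,0]]).as_matrix()
    a=np.arctan2(R[1,0],R[0,0])-np.radians(-104.7)
    print("t %.2f bar %.4f  dpos %s  tilt %s Ftool %s Mz %.3f grip %.4f"%(t,a,np.round((R.T@(o["eef_pos"]-np.array([.4514,-.1108,.172])))*1000,2),np.round(R[:2,2],4),np.round(R.T@o["contact_force"],1),(R.T@o["torque"])[2],o["gripper_width"]*.0854))
    return c
E
python3 -c "
from h import *
ram()"
python3 -m creep '[[[0,0,0,0,0,0,0],[0,0,0,0,0,0,0],[0,0,-0.03,0,0,0,0],[0,0,-0.03,0,0,0,0],[0,0,0,0,0,0,0]]]' 80
python3 -c "
from h import *
ram()"
```

```text
RAM axis z 0.2037 sunk 0.0000 speed mm/s 0.0 slope -0.0055 n 1958
t 6.73 bar 0.0001  dpos [0.05 0.02 0.05]  tilt [-0.0002  0.0001] Ftool [ 0.2 -0.6 -0.1] Mz -0.013 grip 0.0113
t: 7.15
eef_pos: [0.4514, -0.1108, 0.1721]
tool_rot: [0.0, -0.637, 0.771, 0.0]
contact_force: [0.5, -0.2, -0.1]
gripper_width: 0.124
RAM axis z 0.2036 sunk 0.0000 speed mm/s 0.1 slope -0.0052 n 1958
t 7.20 bar 0.0647  dpos [ 0.01 -0.02 -0.07]  tilt [-0.0001  0.0003] Ftool [-1.1  0.1 -1.7] Mz 0.053 grip 0.0106
```

```bash

python3 -m creep '[[[0,0,-0.03,0,0,0,0],[0,0,-0.03,0,0,0,0],[0,0,0,0,0,0,0]]]' 
python3 -c "
from h import *
c=ram()
c=read_camera('wrist');save(c,'w5.png')"
```

```text
t: 7.45
eef_pos: [0.4514, -0.1108, 0.172]
tool_rot: [0.0, -0.66, 0.751, 0.0]
contact_force: [-0.7, 0.2, 1.2]
gripper_width: 0.126
RAM axis z 0.2037 sunk 0.0000 speed mm/s -0.2 slope -0.0056 n 1961
t 7.50 bar 0.1264  dpos [ 0.01  0.01 -0.04]  tilt [-0.0001  0.0005] Ftool [ 0.  -0.1 -1.2] Mz 0.033 grip 0.0107
```

View pics/w5.png

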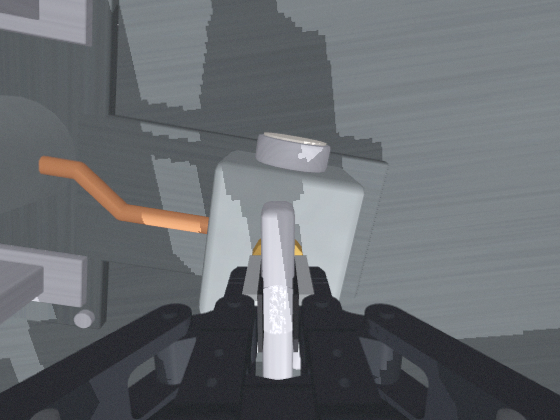

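The wrist view shows the bar still vertical at u≈278, between the closed pads, so it turns with the gripper. I'll continue in steps.

```bash

sed -i 's/    return c$/    print("jt7 %.3f"%o["joint_torque"][6]); return c/' h.py; tail -3 h.py
python3 -m creep '[[[0,0,-0.03,0,0,0,0],[0,0,-0.03,0,0,0,0],[0,0,0,0,0,0,0]]]' 
python3 -c "
from h import *
c=ram()"
python3 -m creep '[[[0,0,-0.03,0,0,0,0],[0,0,0,0,0,0,0],[0,0,0,0,0,0,0]]]' 
python3 -c "
from h import *
c=ram()"
```

```text
a=np.arctan2(R[1,0],R[0,0])-np.radians(-104.7)
    print("t %.2f bar %.4f  dpos %s  tilt %s Ftool %s Mz %.3f grip %.4f"%(t,a,np.round((R.T@(o["eef_pos"]-np.array([.4514,-.1108,.172])))*1000,2),np.round(R[:2,2],4),np.round(R.T@o["contact_force"],1),(R.T@o["torque"])[2],o["gripper_width"]*.0854))
    print("jt7 %.3f"%o["joint_torque"][6]); return c
t: 7.8
eef_pos: [0.4514, -0.1107, 0.1721]
tool_rot: [0.0, -0.683, 0.73, 0.0]
contact_force: [-0.0, 0.4, 0.8]
gripper_width: 0.125
RAM axis z 0.2036 sunk 0.0001 speed mm/s 0.2 slope -0.0053 n 1967
t 7.85 bar 0.1893  dpos [-0.05 -0.05 -0.04]  tilt [-0.0002  0.0005] Ftool [-1.1 -0.4 -0.7] Mz -0.003 grip 0.0107
jt7 0.197
t: 8.1
eef_pos: [0.4514, -0.1107, 0.172]
tool_rot: [0.0, -0.694, 0.72, 0.0]
contact_force: [-0.9, -0.1, 0.4]
gripper_width: 0.12
RAM axis z 0.2036 sunk 0.0000 speed mm/s -0.1 slope -0.0053 n 1965
t 8.15 bar 0.2193  dpos [-0.06 -0.04 -0.04]  tilt [-0.0001  0.0006] Ftool [-0.1  0.2 -0.3] Mz 0.030 grip 0.0106
jt7 0.055
```

```bash

for i in 1; do python3 -m creep '[[[0,0,-0.035,0,0,0,0],[0,0,0,0,0,0,0]]]' |head -1
python3 -c "
from h import *
c=ram()"
python3 -m creep '[[[0,0,-0.035,0,0,0,0],[0,0,0,0,0,0,0]]]' |head -1
python3 -c "
from h import *
c=ram();c=read_camera('wrist');save(c,'w6.png')"; done
```

```text
t: 8.32
RAM axis z 0.2036 sunk 0.0001 speed mm/s 0.3 slope -0.0052 n 1960
t 8.37 bar 0.2524  dpos [-0.11 -0.07 -0.04]  tilt [-0.0002  0.0007] Ftool [-0.6  0.4 -1.2] Mz 0.110 grip 0.0104
jt7 0.235
t: 8.53
RAM axis z 0.2036 sunk 0.0000 speed mm/s -0.3 slope -0.0050 n 1965
t 8.58 bar 0.2842  dpos [-0.12 -0.1  -0.05]  tilt [-0.0001  0.0008] Ftool [ 0.   0.4 -0.9] Mz 0.029 grip 0.0107
jt7 0.243
```

View pics/w6.png

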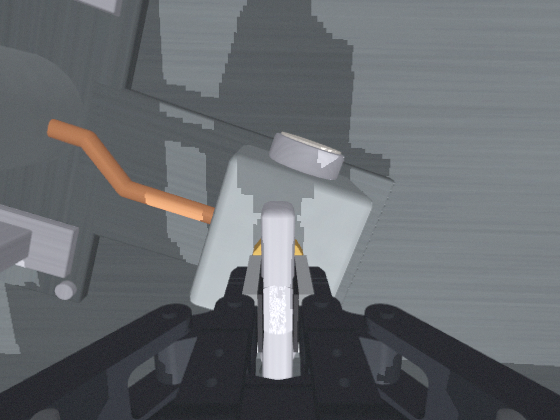

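The bar is still aligned with the pads, and the ram hasn't moved yet. Continuing.

```bash

python3 -m creep '[[[0,0,-0.035,0,0,0,0],[0,0,0,0,0,0,0]]]' |head -1
python3 -c "
from h import *
c=ram()"
python3 -m creep '[[[0,0,-0.035,0,0,0,0],[0,0,0,0,0,0,0]]]' |head -1
python3 -c "
from h import *
c=ram()"
```

```text
t: 8.8
RAM axis z 0.2036 sunk 0.0001 speed mm/s 0.2 slope -0.0048 n 1962
t 8.85 bar 0.3158  dpos [-0.14 -0.08 -0.04]  tilt [-0.0003  0.0008] Ftool [-0.6  0.5 -1.4] Mz 0.113 grip 0.0102
jt7 0.248
t: 9.02
RAM axis z 0.2031 sunk 0.0006 speed mm/s 2.2 slope -0.0051 n 1960
t 9.07 bar 0.3470  dpos [-0.16 -0.1  -0.02]  tilt [-0.0003  0.0009] Ftool [ 0.3  0.7 -1.7] Mz 0.042 grip 0.0106
jt7 0.256
```

```bash

python3 -m creep '[[[0,0,-0.035,0,0,0,0],[0,0,0,0,0,0,0]]]' |head -1
python3 -c "
from h import *
c=ram()"
```

```text
t: 9.23
RAM axis z 0.2013 sunk 0.0024 speed mm/s 8.4 slope -0.0057 n 1951
t 9.28 bar 0.3777  dpos [-0.16 -0.13 -0.05]  tilt [-0.0003  0.001 ] Ftool [ 0.1 -0.7 -1.9] Mz 0.097 grip 0.0108
jt7 0.262
```

The ram is sinking, so I'll hold here and measure its speed.

```bash

python3 -m creep '[[[0,0,0,0,0,0,0],[0,0,0,0,0,0,0]]]' |head -1
python3 -c "
from h import *
c=ram()"
python3 -m creep '[[[0,0,0,0,0,0,0],[0,0,0,0,0,0,0],[0,0,0,0,0,0,0],[0,0,0,0,0,0,0]]]' |head -1
python3 -c "
from h import *
c=ram()"
```

```text
t: 9.45
RAM axis z 0.1988 sunk 0.0049 speed mm/s 11.5 slope -0.0063 n 1943
t 9.50 bar 0.3747  dpos [-0.15 -0.14 -0.04]  tilt [-0.0004  0.001 ] Ftool [-0.5  0.1 -0.8] Mz 0.076 grip 0.0105
jt7 0.060
t: 9.83
RAM axis z 0.1945 sunk 0.0092 speed mm/s 11.2 slope -0.0050 n 1910
t 9.88 bar 0.3733  dpos [-0.19 -0.17 -0.04]  tilt [-0.0004  0.0009] Ftool [-0.1 -0.5 -1.3] Mz -0.034 grip 0.0109
jt7 0.058
```

```bash

python3 -m creep '[[[0,0,0,0,0,0,0],[0,0,0,0,0,0,0],[0,0,0,0,0,0,0],[0,0,0,0,0,0,0],[0,0,0,0,0,0,0],[0,0,0,0,0,0,0],[0,0,0,0,0,0,0],[0,0,0,0,0,0,0],[0,0,0,0,0,0,0],[0,0,0,0,0,0,0],[0,0,0,0,0,0,0],[0,0,0,0,0,0,0]]]' |head -1
python3 -c "
from h import *
c=ram();save(c,'t1.png')"
python3 -m creep '[[[0,0,0,0,0,0,0],[0,0,0,0,0,0,0],[0,0,0,0,0,0,0],[0,0,0,0,0,0,0],[0,0,0,0,0,0,0],[0,0,0,0,0,0,0],[0,0,0,0,0,0,0],[0,0,0,0,0,0,0],[0,0,0,0,0,0,0],[0,0,0,0,0,0,0],[0,0,0,0,0,0,0],[0,0,0,0,0,0,0]]]' |head -1
python3 -c "
from h import *
c=ram()"
```

```text
t: 10.88
RAM axis z 0.1830 sunk 0.0207 speed mm/s 11.0 slope -0.0050 n 1864
t 10.93 bar 0.3732  dpos [-0.18 -0.15 -0.03]  tilt [-0.0004  0.0009] Ftool [-1.   0.6 -1.7] Mz 0.022 grip 0.0106
jt7 0.059
t: 11.93
RAM axis z 0.1719 sunk 0.0318 speed mm/s 10.6 slope -0.0057 n 1818
t 11.98 bar 0.3732  dpos [-0.19 -0.17 -0.04]  tilt [-0.0004  0.0009] Ftool [-0.6  1.  -1.4] Mz -0.036 grip 0.0104
jt7 0.059
```

```bash

python3 -m creep '[[[0,0,0,0,0,0,0],[0,0,0,0,0,0,0],[0,0,0,0,0,0,0],[0,0,0,0,0,0,0],[0,0,0,0,0,0,0],[0,0,0,0,0,0,0],[0,0,0,0,0,0,0],[0,0,0,0,0,0,0],[0,0,0,0,0,0,0],[0,0,0,0,0,0,0],[0,0,0,0,0,0,0],[0,0,0,0,0,0,0],[0,0,0,0,0,0,0],[0,0,0,0,0,0,0],[0,0,0,0,0,0,0],[0,0,0,0,0,0,0],[0,0,0,0,0,0,0],[0,0,0,0,0,0,0],[0,0,0,0,0,0,0],[0,0,0,0,0,0,0]]]' |head -1
python3 -c "
from h import *
c=ram()"
python3 -m creep '[[[0,0,0,0,0,0,0],[0,0,0,0,0,0,0],[0,0,0,0,0,0,0],[0,0,0,0,0,0,0],[0,0,0,0,0,0,0],[0,0,0,0,0,0,0]]]' |head -1
python3 -c "
from h import *
c=ram();save(c,'t2.png');c=read_camera('scene');save(c,'s2.png')
import pickle;pickle.dump(c,open('s2.pkl','wb'))
cv2.imwrite('pics/s2z.png',cv2.resize(c['color'][140:260,200:340],None,fx=5,fy=5,interpolation=cv2.INTER_CUBIC)[...,::-1])"
```

```text
t: 13.65
RAM axis z 0.1540 sunk 0.0497 speed mm/s 10.4 slope -0.0002 n 1748
t 13.70 bar 0.3731  dpos [-0.18 -0.17 -0.05]  tilt [-0.0004  0.0009] Ftool [-1.2  0.9 -1.3] Mz 0.047 grip 0.0104
jt7 0.059
t: 14.2
RAM axis z 0.1541 sunk 0.0496 speed mm/s -0.1 slope 0.0017 n 1750
t 14.25 bar 0.3731  dpos [-0.16 -0.14 -0.03]  tilt [-0.0004  0.0009] Ftool [-0.3  0.1 -1.2] Mz 0.104 grip 0.0107
jt7 0.059
```

View pics/s2z.png

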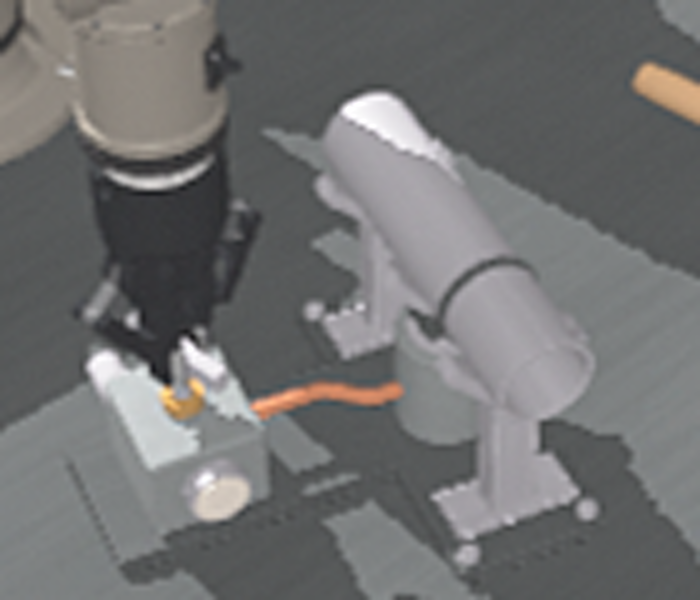

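View pics/t2.png

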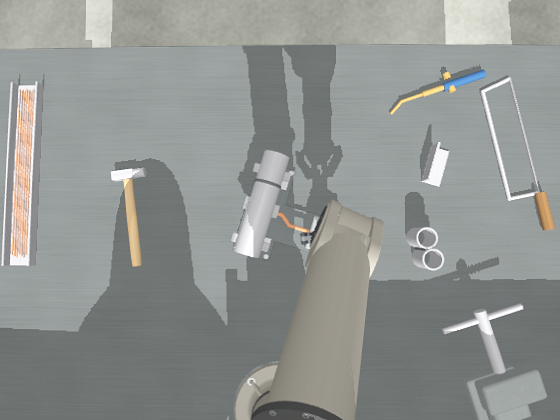

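The tube has landed in both vee blocks: axis at 154 mm, level, and no longer moving. Next I'll set up a measurement of the saddle wings beside the tube.

```bash

cat >> h.py <<'E'
def sad(c=None):
    import pickle,os
    live=c is None
    if live: c=read_camera("top")
    w=cloud(c).reshape(-1,3)
    d=np.array([.9573,-.2892]);n=np.array([.2892,.9573]);q=w[:,:2]-np.array([.5245,.0394])
    s=q@d;e=q@n
    out=[]
    for sg in (1,-1):
        m=(abs(s)<.010)&(sg*e>.034)&(sg*e<.046)&(w[:,2]>.06)&(w[:,2]<.22)
        p=w[m];out+= [m.sum(), p[:,2].mean() if m.sum() else 0, np.percentile(p[:,2],90) if m.sum() else 0]
    print("SADDLE",np.round(out,4))
E
python3 - <<'E'
from h import *
import pickle
sad(pickle.load(open("top0.pkl","rb")))
c=ram();sad(c)
w=cloud(c).reshape(-1,3);d=np.array([.9573,-.2892]);n=np.array([.2892,.9573]);q=w[:,:2]-np.array([.5245,.0394])
s=q@d;e=q@n
m=(abs(s)<.03)&(abs(e)>.025)&(abs(e)<.06)&(w[:,2]>.04)
for a in np.c_[s,e,w[:,2]][m][::5]: print(np.round(a,3),end=' ')
E
```

```text
SADDLE [24.      0.1915  0.1947 23.      0.1908  0.1942]
RAM axis z 0.1541 sunk 0.0496 speed mm/s 0.3 slope -0.0001 n 1752
t 14.35 bar 0.3731  dpos [-0.19 -0.15 -0.04]  tilt [-0.0004  0.0009] Ftool [-0.5 -0.2 -1.6] Mz 0.066 grip 0.0106
jt7 0.059
SADDLE [22.      0.141   0.1449 19.      0.1406  0.1428]
[0.03  0.029 0.166] [0.025 0.027 0.17 ] [0.018 0.027 0.169] [ 0.029 -0.026  0.167] [0.008 0.029 0.164] [0.005 0.04  0.14 ] [0.006 0.026 0.172] [0.004 0.034 0.146] [-0.     0.041  0.137] [0.001 0.027 0.169] [-0.002  0.038  0.141] [ 0.015 -0.026  0.17 ] [-0.003  0.033  0.142] [-0.008  0.042  0.137] [-0.006  0.027  0.169] [-0.009  0.038  0.14 ] [ 0.008 -0.026  0.17 ] [-0.01   0.032  0.146] [-0.014  0.039  0.142] [ 0.003 -0.027  0.169] [-0.017  0.038  0.14 ] [ 0.001 -0.026  0.167] [ 0.005 -0.035  0.144] [-0.018  0.035  0.145] [-0.001 -0.028  0.162] [ 0.004 -0.038  0.139] [-0.02   0.027  0.166] [ 0.    -0.035  0.143] [-0.006 -0.025  0.168] [-0.002 -0.035  0.143] [-0.009 -0.026  0.169] [-0.004 -0.036  0.144] [-0.01  -0.028  0.157] [-0.006 -0.039  0.14 ] [-0.012 -0.029  0.155] [-0.008 -0.039  0.139] [-0.013 -0.031  0.143] [-0.006 -0.039  0.051] [-0.017 -0.028  0.159] [-0.013 -0.038  0.139] [-0.006 -0.048  0.05 ] [-0.018 -0.03   0.141] [-0.011 -0.038  0.049] [-0.008 -0.051  0.05 ] [-0.02  -0.031  0.144] [-0.012 -0.044  0.052] [-0.008 -0.056  0.049] [-0.022 -0.034  0.144] [-0.012 -0.055  0.053] [-0.026 -0.029  0.157] [-0.029 -0.027  0.164] [-0.019 -0.057  0.048]
```

```bash

python3 -m creep '[[[0,0,-0.035,0,0,0,0],[0,0,-0.035,0,0,0,0],[0,0,-0.035,0,0,0,0],[0,0,0,0,0,0,0]]]' |head -1
python3 -c "
from h import *
c=ram();sad(c)"
python3 -m creep '[[[0,0,-0.035,0,0,0,0],[0,0,-0.035,0,0,0,0],[0,0,-0.035,0,0,0,0],[0,0,-0.02,0,0,0,0],[0,0,0,0,0,0,0]]]' |head -1
python3 -c "
from h import *
c=ram();sad(c)"
```

```text
t: 14.68
RAM axis z 0.1541 sunk 0.0496 speed mm/s -0.0 slope 0.0002 n 1753
t 14.73 bar 0.4802  dpos [-0.24 -0.22 -0.05]  tilt [-0.0004  0.0011] Ftool [-0.3  0.1 -1.9] Mz 0.100 grip 0.0105
jt7 0.298
SADDLE [21.      0.1412  0.1455 19.      0.1409  0.1446]
t: 15.15
RAM axis z 0.1541 sunk 0.0496 speed mm/s -0.1 slope -0.0006 n 1744
t 15.20 bar 0.6031  dpos [-0.29 -0.23 -0.05]  tilt [-0.0005  0.0015] Ftool [-0.8  0.9 -1.6] Mz 0.091 grip 0.0103
jt7 0.252
SADDLE [24.      0.1415  0.146  20.      0.1414  0.1442]
```

```bash

python3 -m creep '[[[0,0,-0.03,0,0,0,0],[0,0,-0.025,0,0,0,0],[0,0,0,0,0,0,0],[0,0,0,0,0,0,0]]]' |head -1
python3 -c "
from h import *
c=ram();sad(c)"
python3 -m creep '[[[0,0,-0.03,0,0,0,0],[0,0,0,0,0,0,0],[0,0,0,0,0,0,0],[0,0,0,0,0,0,0]]]' |head -1
python3 -c "
from h import *
c=ram();sad(c)"
```

```text
t: 15.53
RAM axis z 0.1541 sunk 0.0496 speed mm/s 0.1 slope 0.0012 n 1744
t 15.58 bar 0.6611  dpos [-0.32 -0.25 -0.02]  tilt [-0.0007  0.0015] Ftool [-1.3  0.6 -0.7] Mz 0.095 grip 0.0106
jt7 0.165
SADDLE [23.      0.1414  0.1458 19.      0.1414  0.1444]
t: 15.92
RAM axis z 0.1541 sunk 0.0496 speed mm/s -0.0 slope 0.0006 n 1748
t 15.97 bar 0.6898  dpos [-0.35 -0.26 -0.03]  tilt [-0.0007  0.0016] Ftool [-1.6 -0.1 -1.1] Mz 0.149 grip 0.0106
jt7 0.151
SADDLE [22.      0.1422  0.1453 19.      0.1409  0.1436]
```

```bash

python3 -m creep '[[[0,0,-0.03,0,0,0,0],[0,0,0,0,0,0,0],[0,0,0,0,0,0,0],[0,0,0,0,0,0,0]]]' |head -1
python3 -c "
from h import *
c=ram();sad(c)"
```

```text
t: 16.3
RAM axis z 0.1541 sunk 0.0495 speed mm/s -0.2 slope 0.0018 n 1751
t 16.35 bar 0.7219  dpos [-0.35 -0.3  -0.04]  tilt [-0.0007  0.0016] Ftool [-1.  -0.1 -1.9] Mz 0.147 grip 0.0105
jt7 0.169
SADDLE [22.      0.1409  0.1455 19.      0.141   0.1438]
```

```bash

python3 -m creep '[[[0,0,-0.03,0,0,0,0],[0,0,0,0,0,0,0],[0,0,0,0,0,0,0],[0,0,0,0,0,0,0]]]' |head -1
python3 -c "
from h import *
c=ram();sad(c)"
```

```text
t: 16.68
RAM axis z 0.1541 sunk 0.0496 speed mm/s 0.2 slope -0.0005 n 1755
t 16.73 bar 0.7512  dpos [-0.39 -0.3  -0.01]  tilt [-0.0008  0.0017] Ftool [-0.7 -0.2 -2.5] Mz 0.167 grip 0.0105
jt7 0.165
SADDLE [23.      0.1416  0.1454 19.      0.1409  0.1449]
```

```bash

python3 -m creep '[[[0,0,-0.03,0,0,0,0],[0,0,0,0,0,0,0],[0,0,0,0,0,0,0],[0,0,0,0,0,0,0]]]' |head -1
python3 -c "
from h import *
c=ram();sad(c)"
```

```text
t: 17.07
RAM axis z 0.1540 sunk 0.0496 speed mm/s 0.1 slope 0.0013 n 1750
t 17.12 bar 0.7834  dpos [-0.36 -0.32 -0.03]  tilt [-0.0008  0.0017] Ftool [-1.1 -0.2 -2.1] Mz 0.171 grip 0.0105
jt7 0.181
SADDLE [22.      0.1395  0.1429 19.      0.1387  0.1411]
```

```bash

python3 -m creep '[[[0,0,-0.03,0,0,0,0],[0,0,0,0,0,0,0],[0,0,0,0,0,0,0],[0,0,0,0,0,0,0]]]' |head -1
python3 -c "
from h import *
c=ram();sad(c)"
```

```text
t: 17.45
RAM axis z 0.1541 sunk 0.0496 speed mm/s -0.2 slope 0.0010 n 1750
t 17.50 bar 0.8125  dpos [-0.36 -0.31 -0.02]  tilt [-0.0008  0.0018] Ftool [-1.4  0.7 -1.4] Mz 0.171 grip 0.0102
jt7 0.178
SADDLE [20.      0.1354  0.1381 20.      0.1352  0.1379]
```

```bash

python3 -m creep '[[[0,0,0,0,0,0,0],[0,0,0,0,0,0,0],[0,0,0,0,0,0,0],[0,0,0,0,0,0,0]]]' |head -1
python3 -c "
from h import *
c=ram();sad(c)"
```

```text
t: 17.83
RAM axis z 0.1540 sunk 0.0496 speed mm/s 0.2 slope 0.0018 n 1746
t 17.88 bar 0.8115  dpos [-0.38 -0.34 -0.03]  tilt [-0.0008  0.0017] Ftool [-0.6  0.7 -1.9] Mz 0.156 grip 0.0107
jt7 0.166
SADDLE [21.      0.129   0.1336 19.      0.129   0.1321]
```

The saddle is sinking at about 16 mm/s, so I'll wait for it to reach the bottom.

```bash

python3 -m creep '[[[0,0,0,0,0,0,0],[0,0,0,0,0,0,0],[0,0,0,0,0,0,0],[0,0,0,0,0,0,0]]]' |head -1
python3 -c "
from h import *
c=ram();sad(c)"
python3 -m creep '[[[0,0,0,0,0,0,0],[0,0,0,0,0,0,0],[0,0,0,0,0,0,0],[0,0,0,0,0,0,0]]]' |head -1
python3 -c "
from h import *
c=ram();sad(c)"
python3 -m creep '[[[0,0,0,0,0,0,0],[0,0,0,0,0,0,0],[0,0,0,0,0,0,0],[0,0,0,0,0,0,0]]]' |head -1
python3 -c "
from h import *
c=ram();sad(c);c=read_camera('wrist');save(c,'w7.png')"
```

```text
t: 18.22
RAM axis z 0.1540 sunk 0.0497 speed mm/s 0.1 slope 0.0010 n 1747
t 18.27 bar 0.8114  dpos [-0.39 -0.31 -0.02]  tilt [-0.0009  0.0017] Ftool [-1.8  0.2 -1.5] Mz 0.174 grip 0.0107
jt7 0.166
SADDLE [21.      0.1272  0.1297 18.      0.1266  0.1291]
t: 18.6
RAM axis z 0.1541 sunk 0.0496 speed mm/s -0.1 slope 0.0015 n 1750
t 18.65 bar 0.8114  dpos [-0.38 -0.32 -0.02]  tilt [-0.0009  0.0017] Ftool [-1.7 -0.9 -2.1] Mz 0.169 grip 0.0101
jt7 0.166
SADDLE [21.      0.1265  0.1293 19.      0.1261  0.1295]
t: 18.98
RAM axis z 0.1541 sunk 0.0495 speed mm/s -0.2 slope -0.0004 n 1749
t 19.03 bar 0.8114  dpos [-0.42 -0.34 -0.02]  tilt [-0.0009  0.0018] Ftool [-1.2  0.2 -2.6] Mz 0.163 grip 0.0106
jt7 0.166
SADDLE [21.      0.1269  0.1297 19.      0.126   0.1296]
```

View pics/w7.png

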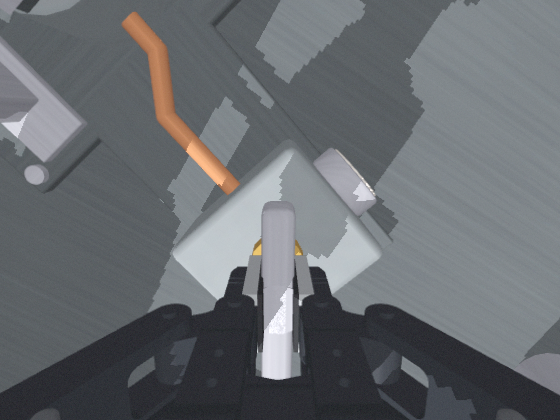

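The saddle has come to rest about 65 mm down, and the bar is still square in the pads. I'll close the valve now.

```bash

python3 -m creep '[[[0,0,0.05,0,0,0,0],[0,0,0.05,0,0,0,0],[0,0,0.05,0,0,0,0],[0,0,0.05,0,0,0,0],[0,0,0.05,0,0,0,0],[0,0,0.05,0,0,0,0],[0,0,0.05,0,0,0,0],[0,0,0.05,0,0,0,0],[0,0,0.05,0,0,0,0],[0,0,0.05,0,0,0,0],[0,0,0.05,0,0,0,0],[0,0,0.05,0,0,0,0],[0,0,0.05,0,0,0,0],[0,0,0,0,0,0,0]]]' |head -1
python3 -c "
from h import *
c=ram();sad(c)"
```

```text
t: 20.25
RAM axis z 0.1541 sunk 0.0496 speed mm/s 0.0 slope 0.0016 n 1753
t 20.30 bar 0.1556  dpos [-0.51 -0.32 -0.02]  tilt [-0.0023 -0.004 ] Ftool [-0.5  0.8 -1.6] Mz -0.367 grip 0.0103
jt7 -0.665
SADDLE [20.      0.1273  0.1303 18.      0.1261  0.1286]
```

```bash

python3 -m creep '[[[0,0,0.04,0,0,0,0],[0,0,0.04,0,0,0,0],[0,0,0.03,0,0,0,0],[0,0,0,0,0,0,0],[0,0,0,0,0,0,0]]]' |head -1
python3 -c "
from h import *
c=ram()"
python3 -m creep '[[[0,0,0.04,0,0,0,0],[0,0,0.03,0,0,0,0],[0,0,0,0,0,0,0],[0,0,0,0,0,0,0]]]' |head -1
python3 -c "
from h import *
c=ram();c=read_camera('wrist');save(c,'w8.png')"
```

```text
t: 20.72
RAM axis z 0.1541 sunk 0.0496 speed mm/s -0.0 slope 0.0002 n 1749
t 20.77 bar 0.0529  dpos [-0.53 -0.27 -0.03]  tilt [-0.0026 -0.0052] Ftool [-1.2  1.3 -2.3] Mz -0.449 grip 0.0105
jt7 -0.429
t: 21.1
RAM axis z 0.1541 sunk 0.0496 speed mm/s 0.1 slope 0.0009 n 1749
t 21.15 bar -0.0157  dpos [-0.48 -0.25 -0.03]  tilt [-0.0026 -0.0053] Ftool [ 0.1  0.8 -2.9] Mz -0.420 grip 0.0104
jt7 -0.452
```

View pics/w8.png

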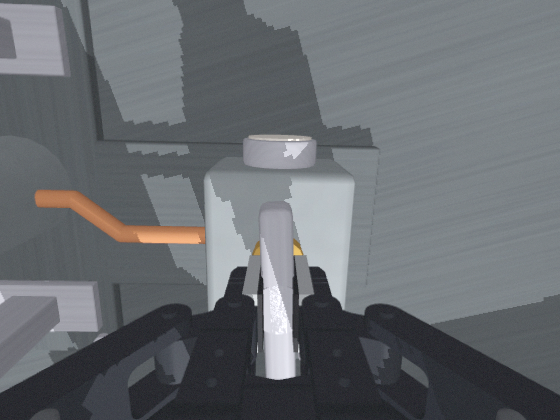

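The bar is now very slightly rotated in the pads, running from (276,205) to (281,375). I'll measure its angle independently from the image range.

```bash
cat >> h.py <<'E'
def bar(n=None):
    c=read_camera("wrist")
    if n: save(c,n)
    w=cloud(c)
    m=(w[...,2]>.119)&(w[...,2]<.132)
    # outer part of bar, beyond the fingers
    q=np.array(get_obs()["tool_rot"]);R=Ro.from_quat(q[[1,2,3,0]]).as_matrix()
    L=(w-np.array([.4514,-.1108,.172]))@R
    m&=(abs(L[...,0])<.012)&(abs(L[...,1])<.045)
    p=L[m][:,:2]; far=[]
    ys=np.arange(-.036,.037,.004);r=[]
    for y in ys:
        k=p[abs(p[:,1]-y)<.002]
        if len(k)>8: r.append((y,(k[:,0].min()+k[:,0].max())/2,k[:,0].mean(),len(k)))
    r=np.array(r)
    f=np.polyfit(r[:,1],r[:,0],1) if 0 else np.polyfit(r[:,0],r[:,2],1)
    g=np.polyfit(r[:,0],r[:,1],1)
    print("bar in tool: slope(mean) %.4f slope(mid) %.4f offs %.4f; n"%(f[0],g[0],f[1]),len(r),r[[0,-1],0])
E
python3 -c "
from h import *
bar()"
python3 -m creep '[[[0,0,0.03,0,0,0,0],[0,0,0,0,0,0,0],[0,0,0,0,0,0,0]]]' |head -1
python3 -c "
from h import *
c=ram();bar()"
python3 -m creep '[[[0,0,0.03,0,0,0,0],[0,0,0,0,0,0,0],[0,0,0,0,0,0,0]]]' |head -1
python3 -c "
from h import *
c=ram();bar()"
```

```text
bar in tool: slope(mean) 0.0229 slope(mid) 0.0270 offs 0.0006; n 18 [-0.036  0.032]
t: 21.5
RAM axis z 0.1541 sunk 0.0496 speed mm/s -0.1 slope 0.0004 n 1753
t 21.55 bar -0.0483  dpos [-0.42 -0.21 -0.04]  tilt [-0.0025 -0.0052] Ftool [-0.7  1.  -2. ] Mz -0.458 grip 0.0103
jt7 -0.454
bar in tool: slope(mean) 0.0243 slope(mid) 0.0265 offs 0.0006; n 18 [-0.036  0.032]
t: 21.85
RAM axis z 0.1541 sunk 0.0495 speed mm/s -0.1 slope 0.0002 n 1755
t 21.90 bar -0.0810  dpos [-0.4  -0.19 -0.02]  tilt [-0.0026 -0.0052] Ftool [ 0.6  0.1 -1.5] Mz -0.458 grip 0.0105
jt7 -0.463
bar in tool: slope(mean) 0.0233 slope(mid) 0.0270 offs 0.0006; n 18 [-0.036  0.032]
```

```bash

python3 -m creep '[[[0,0,0.03,0,0,0,0],[0,0,0,0,0,0,0],[0,0,0,0,0,0,0]]]' |head -1
python3 -c "
from h import *
c=ram();bar()"
python3 -m creep '[[[0,0,0.03,0,0,0,0],[0,0,0,0,0,0,0],[0,0,0,0,0,0,0]]]' |head -1
python3 -c "
from h import *
c=ram();bar()"
```

```text
t: 22.2
RAM axis z 0.1541 sunk 0.0495 speed mm/s -0.0 slope 0.0003 n 1750
t 22.25 bar -0.1138  dpos [-0.41 -0.18 -0.05]  tilt [-0.0025 -0.0052] Ftool [ 1.2  0.6 -2.8] Mz -0.408 grip 0.0104
jt7 -0.471
bar in tool: slope(mean) 0.0238 slope(mid) 0.0270 offs 0.0006; n 18 [-0.036  0.032]
t: 22.55
RAM axis z 0.1541 sunk 0.0496 speed mm/s 0.2 slope 0.0006 n 1756
t 22.60 bar -0.1466  dpos [-0.34 -0.17 -0.04]  tilt [-0.0025 -0.0052] Ftool [ 0.3 -0.1 -1.2] Mz -0.443 grip 0.0103
jt7 -0.479
bar in tool: slope(mean) 0.0257 slope(mid) 0.0300 offs 0.0007; n 18 [-0.036  0.032]
```

```bash

python3 -m creep '[[[0,0,0.025,0,0,0,0],[0,0,0,0,0,0,0],[0,0,0,0,0,0,0]]]' |head -1
python3 -c "
from h import *
c=ram();bar()"
python3 -m creep '[[[0,0,0.025,0,0,0,0],[0,0,0,0,0,0,0],[0,0,0,0,0,0,0]]]' |head -1
python3 -c "
from h import *
c=ram();bar()"
```

```text
t: 22.9
RAM axis z 0.1541 sunk 0.0496 speed mm/s -0.1 slope 0.0000 n 1757
t 22.95 bar -0.1738  dpos [-0.34 -0.15 -0.03]  tilt [-0.0025 -0.0052] Ftool [ 0.   0.8 -2.2] Mz -0.455 grip 0.0104
jt7 -0.486
bar in tool: slope(mean) 0.0248 slope(mid) 0.0277 offs 0.0007; n 18 [-0.036  0.032]
t: 23.25
RAM axis z 0.1540 sunk 0.0496 speed mm/s 0.1 slope 0.0014 n 1747
t 23.30 bar -0.2010  dpos [-0.31 -0.15 -0.04]  tilt [-0.0025 -0.0052] Ftool [ 0.3  1.  -2.6] Mz -0.493 grip 0.0106
jt7 -0.526
bar in tool: slope(mean) 0.0261 slope(mid) 0.0296 offs 0.0007; n 18 [-0.036  0.032]
```

```bash

python3 -m creep '[[[0,0,0.02,0,0,0,0],[0,0,0,0,0,0,0],[0,0,0,0,0,0,0]]]' |head -1
python3 -c "
from h import *
c=ram();bar('w9.png');c=read_camera('scene');save(c,'s9.png')"
```

```text
t: 23.6
RAM axis z 0.1540 sunk 0.0496 speed mm/s -0.0 slope 0.0012 n 1748
t 23.65 bar -0.2223  dpos [-0.33 -0.11 -0.02]  tilt [-0.0026 -0.0053] Ftool [-0.   0.8 -1.7] Mz -0.624 grip 0.0106
jt7 -0.593
bar in tool: slope(mean) 0.0279 slope(mid) 0.0367 offs 0.0007; n 18 [-0.036  0.032]
```

```bash

python3 -m creep '[[[0,0,0.025,0,0,0,0],[0,0,0,0,0,0,0],[0,0,0,0,0,0,0]]]' |head -1
python3 -c "
from h import *
c=ram();bar()"
python3 -m creep '[[[0,0,0.025,0,0,0,0],[0,0,0,0,0,0,0],[0,0,0,0,0,0,0]]]' |head -1
python3 -c "
from h import *
c=ram();bar()"
```

```text
t: 24.0
RAM axis z 0.1540 sunk 0.0496 speed mm/s 0.0 slope 0.0007 n 1747
t 24.05 bar -0.2493  dpos [-0.32 -0.1  -0.02]  tilt [-0.0026 -0.0053] Ftool [-0.2  0.3 -2.8] Mz -0.683 grip 0.0106
jt7 -0.679
bar in tool: slope(mean) 0.0346 slope(mid) 0.0388 offs 0.0007; n 18 [-0.036  0.032]
t: 24.35
RAM axis z 0.1540 sunk 0.0496 speed mm/s -0.0 slope 0.0011 n 1750
t 24.40 bar -0.2759  dpos [-0.34 -0.09 -0.02]  tilt [-0.0027 -0.0054] Ftool [ 0.2  0.1 -1.9] Mz -0.752 grip 0.0107
jt7 -0.764
bar in tool: slope(mean) 0.0362 slope(mid) 0.0437 offs 0.0006; n 18 [-0.036  0.032]
```

```bash

python3 -m creep '[[[0,0,0.025,0,0,0,0],[0,0,0,0,0,0,0],[0,0,0,0,0,0,0]]]' |head -1
python3 -c "
from h import *
c=ram();bar()"
python3 -m creep '[[[0,0,0.025,0,0,0,0],[0,0,0,0,0,0,0],[0,0,0,0,0,0,0]]]' |head -1
python3 -c "
from h import *
c=ram();bar('w10.png')"
```

```text
t: 24.7
RAM axis z 0.1541 sunk 0.0496 speed mm/s -0.2 slope -0.0003 n 1745
t 24.75 bar -0.3027  dpos [-0.34 -0.08 -0.02]  tilt [-0.0027 -0.0055] Ftool [ 0.9  0.2 -2.1] Mz -0.903 grip 0.0105
jt7 -0.848
bar in tool: slope(mean) 0.0419 slope(mid) 0.0496 offs 0.0007; n 18 [-0.036  0.032]
t: 25.05
RAM axis z 0.1541 sunk 0.0496 speed mm/s 0.1 slope 0.0005 n 1750
t 25.10 bar -0.3294  dpos [-0.34 -0.07 -0.03]  tilt [-0.0028 -0.0056] Ftool [-0.7  0.8 -1.4] Mz -0.949 grip 0.0104
jt7 -0.932
bar in tool: slope(mean) 0.0454 slope(mid) 0.0557 offs 0.0006; n 18 [-0.036  0.032]
```

View pics/w10.png

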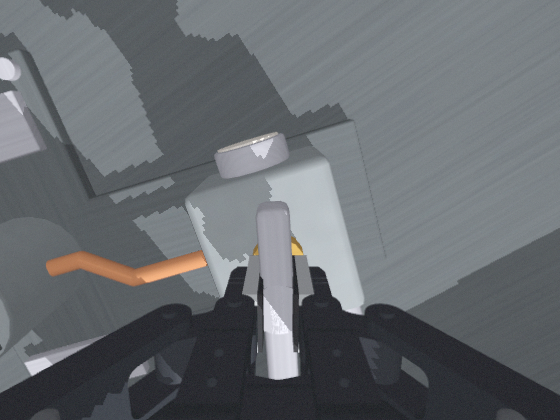

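The wind-up torque rose at about 4 N m/rad on the seat, and both readings give roughly 0.7–0.95 N m. Now I'll ease the wind-up off and release.

```bash

python3 -m creep '[[[0,0,-0.04,0,0,0,0],[0,0,-0.04,0,0,0,0],[0,0,-0.04,0,0,0,0],[0,0,-0.04,0,0,0,0],[0,0,0,0,0,0,0],[0,0,0,0,0,0,0]]]' |head -1
python3 -c "
from h import *
c=ram();bar()"
```

```text
t: 25.65
RAM axis z 0.1541 sunk 0.0496 speed mm/s -0.1 slope 0.0018 n 1753
t 25.70 bar -0.1684  dpos [-0.25 -0.14 -0.06]  tilt [-0.0022 -0.0045] Ftool [-0.4 -0.6 -2.9] Mz -0.440 grip 0.0106
jt7 -0.393
bar in tool: slope(mean) 0.0200 slope(mid) 0.0234 offs 0.0008; n 18 [-0.036  0.032]
```

```bash

python3 -m creep '[[[0,0,-0.04,0,0,0,0],[0,0,0,0,0,0,0],[0,0,0,0,0,0,0]]]' |head -1
python3 -c "
from h import *
c=ram();bar()"
python3 -m creep '[[[0,0,0,0,0,0,0.014],[0,0,0,0,0,0,0.02],[0,0,0,0,0,0,0.03],[0,0,0,0,0,0,0.03]]]' |head -1
python3 -c "
from h import *
c=ram();bar('w11.png');sad(c)"
```

```text
t: 26.0
RAM axis z 0.1541 sunk 0.0496 speed mm/s 0.0 slope 0.0008 n 1748
t 26.05 bar -0.1318  dpos [-0.27 -0.16 -0.04]  tilt [-0.0022 -0.0043] Ftool [-0.3  0.6 -1.9] Mz -0.311 grip 0.0103
jt7 -0.288
bar in tool: slope(mean) 0.0175 slope(mid) 0.0205 offs 0.0008; n 18 [-0.036  0.032]
t: 26.43
RAM axis z 0.1540 sunk 0.0497 speed mm/s 0.2 slope 0.0012 n 1755
t 26.48 bar -0.1363  dpos [-0.18 -0.28  0.19]  tilt [-0.0018 -0.0044] Ftool [ 0.4 -1.  -0.1] Mz 0.017 grip 0.0297
jt7 -0.003
bar in tool: slope(mean) 0.0846 slope(mid) 0.0941 offs 0.0008; n 18 [-0.036  0.032]
SADDLE [19.      0.127   0.1301 18.      0.1256  0.1287]
```

View pics/w11.png

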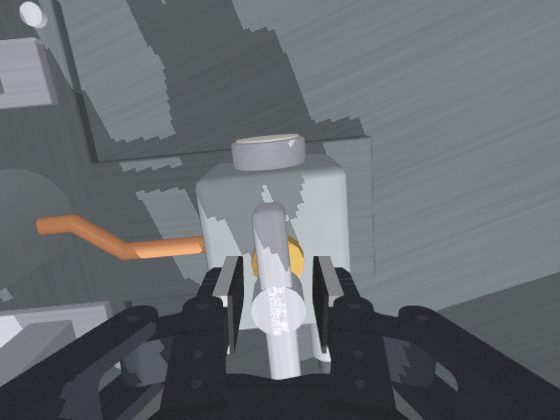

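Released: the bar sprang back about 0.07 rad and the moment went to zero. I'll lift clear and re-check everything.

```bash

python3 -m creep '[[[0,0,0,0,0,0,0.04],[0,0,0,0,0,-0.01,0.04],[0,0,0,0,0,-0.03,0.04],[0,0,0,0,0,-0.03,0.04],[0,0,0,0,0,-0.03,0.04],[0,0,0,0,0,-0.03,0.04],[0,0,0,0,0,0,0.04],[0,0,0,0,0,0,0.04]]]'
python3 - <<'E'
from h import *
c=read_camera("wrist");save(c,"w12.png")
t=ram();sad(t);save(t,"t12.png")
go([.4514,-.1108,.172],-104.7)
for cc,lo in ((c,.105),):
    w=cloud(cc)
    m=((w[...,2]>.115)&(w[...,2]<.132)&(w[...,0]>.40)&(w[...,0]<.50)&(w[...,1]>-.14)&(w[...,1]<-.08)).astype(np.uint8)
    k,l,st,ce=cv2.connectedComponentsWithStats(m); i=1+np.argmax(st[1:,4]); p=w[l==i]
    print(st[i],cv2.minAreaRect(p[:,:2].astype(np.float32)*1000))
    u,s,vt=np.linalg.svd(p[:,:2]-p[:,:2].mean(0),full_matrices=False); print(np.degrees(np.arctan2(vt[0,1],vt[0,0])))
    m=(w[...,2]>.066)&(w[...,2]<.082)&(w[...,0]>.38)&(w[...,0]<.52)&(w[...,1]>-.18)&(w[...,1]<-.05);p=w[m];print(cv2.minAreaRect(p[:,:2].astype(np.float32)*1000))
E
```

```text
t: 27.2
eef_pos: [0.4508, -0.1118, 0.3098]
tool_rot: [-0.004, -0.554, 0.833, -0.001]
contact_force: [-1.1, 0.1, -1.1]
gripper_width: 0.465
RAM axis z 0.1540 sunk 0.0496 speed mm/s -0.0 slope 0.0009 n 1750
t 27.30 bar -0.1413  dpos [   2.56    0.8  -136.83]  tilt [-0.0068 -0.0063] Ftool [-0.1 -0.4 -0.1] Mz -0.028 grip 0.0402
jt7 -0.066
SADDLE [20.      0.1277  0.1319 18.      0.1257  0.1289]
t 27.3 pos [ 0.4506 -0.112   0.3089] yaw -112.8 grip 0.0402
q [-0.638  0.14   0.831  2.071 -0.115  0.984 -1.716]
turn [ 0.0044 -0.0081 -0.1414] shift [-0.0026 -0.0008  0.1368]
F world [ 0.45 -0.05  0.07] F tool [-0.13 -0.44 -0.07] M tool [ 0.022  0.027 -0.028]
[ 261  156   27  100 1766] ((450.5029296875, -111.3143539428711), (19.3681583404541, 74.80825805664062), 66.64180755615234)
163.14008436458798
((456.0443115234375, -113.03237915039062), (75.12714385986328, 98.39203643798828), 73.09703063964844)
```

View pics/w12.png

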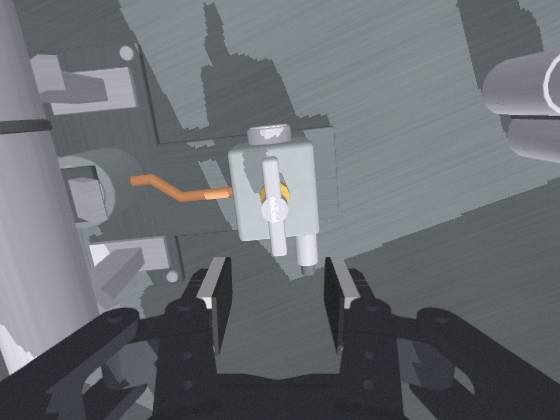

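View pics/t12.png

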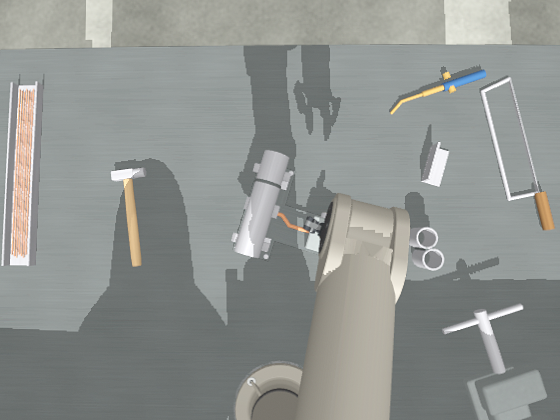

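The bar now stands at 163.1°, parallel to the rig's x axis (about 163.2°), which fits a valve on its seat. The tube lies level at 154 mm, the saddle is fully down, and the hammer, stubs and angle are in place. Handing in.

```bash
python3 -c "
from station import hand_in
print(hand_in())"
```

```text
the job is handed in; nothing more can be done
None
```

The tube is down in both vee blocks, the empty ram is all the way down, and the valve is closed, nipped up and released. I handed the job in at about 27 s of the 67 s.

- **Lowering:** I gripped the tee bar on its axis and opened it in small steps. The tube came down at about 11 mm/s and landed level with its axis at 154 mm. With more opening, the empty ram sank its last 15 mm at about 16 mm/s.
- **Closing:** I turned the valve back onto its seat, where the torque rose at about 4 N m per rad, and nipped it up. Then I eased off most of the wind-up, opened the jaws and lifted clear.
- **Last checks:**
  - The tube is level at 154 mm and the saddle is down about 65 mm.
  - The bar is parallel to the rig's x axis, within the accuracy of the cameras.
  - The forces on the tool are near zero.
  - The hammer and angle look untouched in the last top view. The arm partly hides the stubs there, but what shows is in place. I judged these by eye and did not measure them.
- **What disagreed:**
  - The final nip is not certain: about 0.95 N m from the wrist moment, about 0.7 N m from the change in joint torque. The spring-back on release fits the higher figure; both are below 1.2 N m.
  - Friction while closing read about 0.45 N m, not the stated 0.25.
  - The bar ended about 0.04–0.05 rad tighter than it began, so the valve probably started slightly off its seat.

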